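# Turn a varnished barrel head over in the clamshell cradle

### The job

Turn the barrel head over in the cradle without touching it: fold the cover (black knob) fully shut on it, swing the tray (red knob), head and cover together, fully over to the other side, then fold the empty tray fully back, leaving the head varnished side down in the cover's nest. Leave all the other things alone.

Things in the scene. Friction and masses are not known exactly. Their poses are not given: they have to be found in the camera images.
- cradle: Turnover cradle, fixed to the table: a dark oak foot and two wooden leaves (tray, cover) that fold like a book about one steel axle, 62 mm above the table. Origin: on the table below the middle of the axle. x: along the axle, roughly away from the robot; y: to the side where the tray lies at the start and the shelf stands; z up.
- foot (a point): Top of the cradle's foot (210 mm along x, 12 mm thick, y = -160 to 350 mm), below the axle. Flat leaves rest on blocks 46 mm high, |y| = 35 to 135 mm; nothing else is below the knobs. Steel hinge cheeks at x = +-97 mm, |y| < 15 mm, are 76 mm high. Axes as the cradle's.
- shelf_edge (a point): Middle of the lower inner edge of the cradle's fixed shelf board, which spans x = +-100, y = 190 to 348 mm, underside 180 mm and top 196 mm above the table, on an upright at y = 332 to 348. A knob lying on that side is 118 mm below this edge: reach it with the tool leaning 25 to 45 degrees, the hand to -y over the leaf, fingertips down and to +y.
- hinge_mid (a point): Middle of the hinge axle, 62 mm above the cradle's origin; axes as the cradle's. Both hinges are stiff (0.4 N m friction): a leaf stays at any angle where it is left; its knob takes about 2 to 3 N to move; tray, barrel head and cover together take 4 to 6 N.
- tray (a joint): Angle a of the tray (pale oak, red knob) about the axle, rad: 0 = flat on the cradle's +y side, nest up (the start); pi/2 = upright; 3.1416 (end stop) = nest down over the -y side. Its knob is then, in the cradle's frame, at x = 50, y = 195 cos(a), z = 62 + 195 sin(a) mm.
- cover (a joint): Angle b of the cover (mid-brown, black knob) about the same axle, rad: 0 = flat on the -y side, nest up; pi/2 = upright; 3.1416 (end stop) = shut, nest down on the tray. It starts standing at 1.0 to 1.9. Its knob is then, in the cradle's frame, at x = -50, y = -195 cos(b), z = 62 + 195 sin(b) mm.
- tray_knob (a point): Centre of the tray's red knob: a cylinder 25 mm across, 20 mm long, with steel pins 10 mm across at both ends, 32 mm over the pins along the cradle's x; its 10 mm stem runs 45 mm to the leaf. Pinch the pins' end faces firmly (fingers closing along the cradle's x): so held it pivots and the tool need not turn with the leaf. Axes turn with the leaf.
- cover_knob (a point): Centre of the cover's black knob: same size and stem as the red one. With the leaves shut the two knobs are level and 100 mm apart along x. Axes turn with the leaf.
- tray_leaf (a point): Middle of the tray at the level of the axle. The leaf is 170 mm along the axle, reaches from 12 to 150 mm from it and is 16 mm thick, below the axle's level when flat. The leaves push each other only through the barrel head between them: swinging the tray over carries the cover along; lifting the tray off again leaves cover and head lying.
- cover_leaf (a point): Middle of the cover at the level of the axle; the same leaf as the tray, mirrored.
- felt (a point): Face of the round grey felt pad, 60 mm across, in the cover's nest, standing 4 mm above its floor on a spring (0.5 N/mm). The last 2 to 3 degrees of shutting the leaves squeeze it (2 N at the pad, about 1 N more at the knob), so press until the end stop is felt.
- tray_nest (a point): Centre of the floor of the tray's nest, a square pocket 110 x 110 mm, 9 mm deep, centred 80.5 mm from the axle. z points out of the pocket.
- cover_nest (a point): Centre of the floor of the cover's nest (same pocket as the tray's). z points out of the pocket.
- head: Miniature oak barrel head, a disc 106 mm across, 18 mm thick, about 0.1 kg, loose in the tray's nest at the start. Wine-red varnished face on top, bare oak with a dark stripe below. Origin: centre of the bare face; z points out of the varnished face (up at the start, down at the end).
- head_center (a point): Centre of the barrel head's thickness, 9 mm from either face; axes as the head's.
- jar: Bystander: amber glass jar, 60 mm across, 85 mm tall, standing on the cradle's shelf. Origin: centre of its underside.
- tin: Bystander: small tin, 52 mm across, 70 mm tall, standing on the cradle's shelf. Origin: centre of its underside.
- wine: Bystander: green wine bottle, 74 mm across, 290 mm tall, standing past the shelf end of the cradle. Origin: centre of its underside.
- bowl: Bystander: terracotta bowl, 110 mm across, 50 mm tall, beyond the cradle. Origin: centre of its underside.
- tumbler: Bystander: glass tumbler, 68 mm across, 90 mm tall, beyond the cradle. Origin: centre of its underside.
- mallet: Bystander: hammer lying on the table to the robot's right of the cradle. Origin: centre of its underside.
- bung: Bystander: cork barrel bung, 52 mm across, 35 mm tall, beyond the cradle. Origin: centre of its underside.
Things that resemble listed ones, but are neither listed nor needed, are in the scene too. There is more than one size of the head; the job needs the largest.

How it is judged:
On the way, in this order (a step that is already met when the one before it is completed fails the run):
1. the cover is shut fully over the barrel head in the tray, which still lies flat (value of joint cover above 3.10659 rad and value of joint tray below 0.035 rad), for 0.2 s.
2. tray and cover lie together on the other side, the tray on top, with the barrel head between them (value of joint tray above 3.10659 rad and value of joint cover below 0.035 rad and angle between head's own z axis and vertical above 2.95 rad and distance between head_center and cover_nest below 0.018 m), for 0.2 s.
At the end, for the whole second after the job is handed in: Tray flat again on its own side and cover flat on the other side (each within 0.05 rad), the barrel head at rest in the cover's nest, varnished face down within 0.15 rad, its centre within 18 mm of the middle of the nest's floor (9 to 13 mm of that is height) (value of joint each of tray, cover below 0.05 rad and angle between head's own z axis and vertical above 2.99 rad and distance between head_center and cover_nest below 0.018 m and linear speed of head below 0.02 m/s); the robot touches nothing.
It fails at once if the fingers touch the barrel head (contact force between the fingers and head above 0.5 N).
It fails at once if a bystander (jar, tin, bottle, bowl, tumbler, hammer or bung) is moved by more than 30 mm (distance of any of jar, tin, wine, bowl, tumbler, mallet, bung from where it was at the start of the episode above 0.03 m).
It also fails if it takes over 64 s, if anything falls off the work surface, if the arm or the gripper's body presses on something with over 40 N, if the wrist force passes 120 N, or if a joint passes its speed limit or range.

### The arm

A 7-joint arm with a two-finger parallel gripper is mounted at the origin on the work surface. World frame = base frame: x ahead of the robot, y to its left, z up, the work surface at z = 0. Lengths are in m, angles in rad, forces in N, time in s.
With the tool pointing down it reaches from about 0.35 to 0.775 m from the base axis. Payload 3.1 kg.
Tool frame: the origin (TCP) lies at the very end of the fingers, on their centre line; the grasp point (between the pads) lies 19 mm behind it; z points along the fingers, y is the line along which they close (so a half turn about z gives the same grasp; the last joint's range is limited). The gripper opens to 85 mm and grips with 20 to 120 N. Pads are 22 mm wide; open, the fingers measure 114 mm over their backs; the gripper's body (76 mm by 85 mm) begins 54 mm behind the grasp point. The pads swing forward as they close: fully open they stand 13 mm farther back than shut.
Start: joints at [1.301, 0.311, 0.014, 1.512, -0.004, 1.319, -0.027], TCP at [0.124, -0.536, 0.231] pointing down, gripper open.
Joint ranges: [-2.7, 2.7], [-0.3, 1.91], [-1.27, 1.3], [0.12, 2.57], [-1.44, 4.58], [0.2, 2.03], [-3.05, 3.05]. Speed limits (rad/s): [2.79, 2.79, 3.14, 3.14, 3.14, 3.14, 3.14].

### API

Orientations are given as a rotation vector (axis times angle).
In Python, from plant import manip, optics gives the robot as it stands.
- The arm moves only by the shell command python3 -m handwheel 'ROWS' [FORCE]. ROWS is JSON, a list of rows, each a list of 7 numbers: the opening, from 0 (shut) to 1 (fully open), then the shift along the tool's x, y, z in mm, then the turn, a rotation vector about the tool's x, y, z in degrees. A call has exactly 10 rows; each row shifts and turns the commanded pose from where the row before left it, along the tool's axes as they then stand; what a row does not reach is not made up. A row lasts 1/12 s, in which the tool goes at most 41.7 mm and 7.16 degrees, less where a joint would pass 70% of its speed; a pose out of reach is approached as far as the arm can. A call with a gripper value outside its range is refused whole. The fingers move at their own pace and stop on an object; FORCE is the grip in N (left out, the last holds). Time passes only in rows, so rows that do not move let the fingers close, or fill a call up. It gives the time, the measured TCP pose, the force, the opening and the grip force at its end, in the units of the state.
- manip.get_state(): the state, without advancing time (a new reading comes with each control period).
- optics.read_camera(name): name is "scene" or "top"; returns a dict with "frame" (420x560x3 uint8, blue, green, red), "depth" (420x560 float32, m along the optical axis (not along the pixel's ray), 0 where there is no reading), "vfov" (degrees; the focal length in pixels is half the picture's height over the tangent of half this angle, whatever the lens; pixels are square), "cx", "cy" (the principal point, pixels), "rvec" (rotation vector, rad) and "tvec" (3), from world to camera coordinates, as OpenCV has them. Camera axes: x right, y down, z forward; pixel columns grow to the right and rows downward; lengths in m; the calibration is good to about 2 mm. A picture is of the moment at which its call begins.
- manip.close_job(): hands the job in; it is judged then, once.
The state is a dict: "time_s": time; "joints": joint angles; "qd": joint speeds; "tau": joint torques, N m; "ee_pos": TCP position; "tool_rot": TCP orientation; "ft_force": force on the tool from outside, world axes, zero at the start; "moment": the same for the moment, N m; "finger_gap": finger opening in m; "finger_force": force on a finger pad.
Only numpy, scipy, OpenCV 4.12 (cv2) and the standard library are available. Lean on these libraries where they do the work, as an engineer would, in place of code of your own. Each camera call takes 0.05 s, during which the arm holds its last target. There are 200 camera calls.

## Working session

There is one attempt and no reset: what is moved stays moved. The work goes in short steps, Python scripts to look and compute and a shell command to move; the robot and the scene stay as the last step left them, time stands still between calls to the robot, and variables do not carry over. Pictures are saved under pics/ and viewed, at most 10 in all, crops included, and the job is handed in when it is done.

```bash
mkdir -p pics
cat > h.py <<'E'
import numpy as np, cv2
from scipy.spatial.transform import Rotation as R
from plant import manip, optics
def cam(n):
    c=optics.read_camera(n); f=c["frame"]; h=f.shape[0]
    F=h/2/np.tan(np.radians(c["vfov"])/2); Rm=R.from_rotvec(c["rvec"]).as_matrix()
    return dict(img=f,d=c["depth"],F=F,cx=c["cx"],cy=c["cy"],R=Rm,t=np.array(c["tvec"]))
def cloud(c):
    v,u=np.mgrid[:c["d"].shape[0],:c["d"].shape[1]]; z=c["d"]
    P=np.stack([(u-c["cx"])/c["F"]*z,(v-c["cy"])/c["F"]*z,z],-1)
    W=(P-c["t"])@c["R"]; W[z<=0]=np.nan; return W
E
python3 - <<'E'
from h import *
import pickle
cs={n:cam(n) for n in("scene","top")}
pickle.dump(cs,open("c0.pkl","wb"))
for n,c in cs.items():
    cv2.imwrite(f"pics/{n}0.png",c["img"]); print(n,c["F"],-c["R"].T@c["t"],c["R"][2])
s=manip.get_state(); print({k:np.round(v,3) for k,v in s.items()})
E
```

```text
scene 450.4142014885711 [1.3778412  0.61112396 0.99999021] [-0.60966568 -0.44500499 -0.65595603]
top 432.6921375441696 [0.28262967 0.03676703 1.49279646] [ 0.21588495 -0.01788257 -0.97625504]
{'time_s': np.float64(0.1), 'joints': array([ 1.301,  0.312,  0.014,  1.513, -0.004,  1.319, -0.027]), 'qd': array([ 0.001, -0.002, -0.001, -0.004,  0.001, -0.   ,  0.001]), 'tau': array([ 0.0000e+00, -3.8086e+01,  1.4600e-01, -2.3124e+01,  1.2000e-02,
        8.0000e-03,  0.0000e+00]), 'ee_pos': array([ 0.124, -0.535,  0.23 ]), 'tool_rot': array([-3.119, -0.357,  0.   ]), 'ft_force': array([0.047, 0.443, 0.436]), 'moment': array([ 0.011, -0.041,  0.02 ]), 'finger_force': np.float64(0.0), 'finger_gap': np.float64(0.085)}
```

View pics/scene0.png

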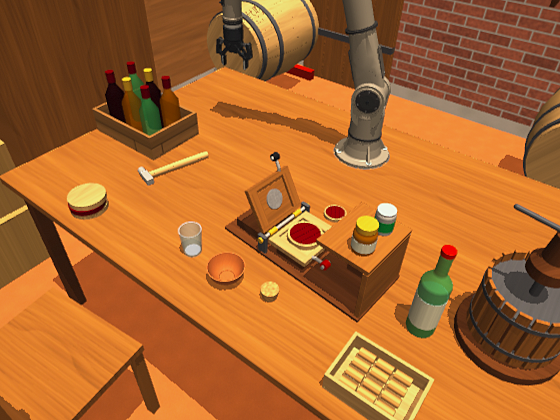

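View pics/top0.png

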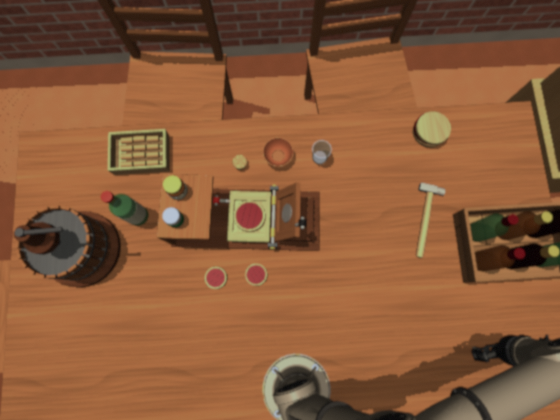

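The scene view shows the cradle with the red knob at (326,264) under the shelf and the black knob at (275,157). In the top view red is at (222,200), black at (303,223), and the axle runs along u≈273.

There are four head-like things in the top view: (250,216) in the tray's nest, (216,278) and (256,274) lying small on the table, and (433,128) a stack at the right. The one in the tray is the largest and lies in the nest.

Run:
```python
from h import *
import pickle
cs=pickle.load(open("c0.pkl","rb"))
def blob(c,m,box):
    u0,v0,u1,v1=box; mm=np.zeros(m.shape,bool); mm[v0:v1,u0:u1]=m[v0:v1,u0:u1]; return mm
for n,boxr,boxb,boxh in(("scene",(312,250,340,275),(262,148,290,172),(280,215,325,250)),("top",(205,190,236,210),(290,212,312,236),(230,198,268,236))):
    c=cs[n]; W=cloud(c); i=c["img"].astype(int); B,G,Rr=i[...,0],i[...,1],i[...,2]
    hsv=cv2.cvtColor(c["img"],cv2.COLOR_BGR2HSV)
    red=(Rr>90)&(G<40)&(B<50); blk=i.max(-1)<55
    for k,m in(("red",blob(c,red,boxr)),("blk",blob(c,blk,boxb)),("head",blob(c,red,boxh))):
        v,u=np.nonzero(m); P=W[m]; print(n,k,len(u),"px",np.round([u.mean(),v.mean(),u.min(),u.max(),v.min(),v.max()],1),"med",np.round(np.nanmedian(P,0),4),"min",np.round(np.nanmin(P,0),3),"max",np.round(np.nanmax(P,0),3))
        # ray/cam
        d=np.array([(u.mean()-c["cx"])/c["F"],(v.mean()-c["cy"])/c["F"],1])@c["R"]; print("   ray",-c["R"].T@c["t"],d)
# tray surface/ shelf fits in top: pick height bands
c=cs["top"];W=cloud(c);z=W[...,2]
hsv=cv2.cvtColor(c["img"],cv2.COLOR_BGR2HSV)
for k,lo,hi,box in(("shelf",.188,.204,(150,165,225,250)),("tray",.054,.068,(220,180,272,255)),("axle",.060,.085,(268,180,280,255)),("foot",.006,.018,(200,180,330,260))):
    m=blob(c,(z>lo)&(z<hi),box).astype(np.uint8); P=W[m>0][:,:2]
    r=cv2.minAreaRect(P.astype(np.float32)*1000); print(k,m.sum(),np.round(r[0],1),np.round(r[1],1),round(r[2],2), "z",np.median(W[m>0][:,2]))
for n,(x,y,w,h),s in(("scene",(220,140,200,150),2.5),("top",(150,160,190,130),2)):
    cv2.imwrite(f"pics/{n}c.png",cv2.resize(cs[n]["img"][y:y+h,x:x+w],None,fx=s*1.5,fy=s*1.5,interpolation=cv2.INTER_CUBIC))
a=cv2.imread("pics/scenec.png");b=cv2.imread("pics/topc.png");
cv2.imwrite("pics/crop1.png",cv2.resize(a,(800,600)))
cv2.imwrite("pics/crop2.png",b)
```

```text
scene red 73 px [325.4 264.  320.  330.  259.  270. ] med [0.6312 0.2348 0.0693] min [0.565 0.196 0.01 ] max [0.641 0.244 0.076]
   ray [1.3778412  0.61112396 0.99999021] [-0.60570572 -0.30562865 -0.75419039]
scene blk 42 px [275.1 156.  270.  278.  152.  160. ] med [ 0.506  -0.0371  0.2418] min [ 0.493 -0.053  0.229] max [ 0.515 -0.031  0.248]
   ray [1.3778412  0.61112396 0.99999021] [-0.66165521 -0.49256006 -0.57537369]
scene head 484 px [304.6 232.9 290.  319.  223.  243. ] med [0.5665 0.1211 0.0698] min [0.522 0.079 0.064] max [0.674 0.221 0.186]
   ray [1.3778412  0.61112396 0.99999021] [-0.61343174 -0.37060824 -0.702927  ]
top red 29 px [215.6 199.6 213.  218.  197.  202. ] med [0.6288 0.2264 0.0709] min [0.62  0.219 0.065] max [0.637 0.237 0.078]
   ray [0.28262967 0.03676703 1.49279646] [ 0.23731759  0.13094445 -0.97424166]
top blk 43 px [302.6 222.3 299.  306.  219.  226. ] med [ 0.5015 -0.0481  0.2446] min [ 0.493 -0.058  0.227] max [ 0.511 -0.036  0.252]
   ray [0.28262967 0.03676703 1.49279646] [ 0.17292806 -0.06635279 -0.98486649]<stdin>:11: RuntimeWarning: Mean of empty slice.
  ret = ret.dtype.type(ret / rcount)
Traceback (most recent call last):
ValueError: zero-size array to reduction operation minimum which has no identity
```

```bash
python3 - <<'E' 2>/dev/null
from h import *
import pickle
cs=pickle.load(open("c0.pkl","rb"))
def ray(n,u,v):
    c=cs[n]; d=np.array([(u-c["cx"])/c["F"],(v-c["cy"])/c["F"],1])@c["R"]; return -c["R"].T@c["t"],d/np.linalg.norm(d)
def tri(a,b):
    A=np.zeros((3,3));y=np.zeros(3)
    for o,d in(a,b): M=np.eye(3)-np.outer(d,d);A+=M;y+=M@o
    p=np.linalg.solve(A,y); return p,[np.linalg.norm(np.cross(p-o,d)) for o,d in(a,b)]
print("blk tri",tri(ray("scene",275.1,156),ray("top",302.6,222.3)))
print("red tri",tri(ray("scene",325.4,264),ray("top",215.6,199.6)))
o,d=ray("scene",325.4,264); print("red at z=.062",o+d*(0.062-o[2])/d[2])
def box(m,b):
    u0,v0,u1,v1=b; mm=np.zeros(m.shape,bool); mm[v0:v1,u0:u1]=m[v0:v1,u0:u1]; return mm
c=cs["top"];W=cloud(c);z=W[...,2]
h=cv2.cvtColor(c["img"],cv2.COLOR_BGR2HSV); hd=box(((h[...,0]<8)|(h[...,0]>170))&(h[...,1]>150)&(z>.06)&(z<.09),(228,195,272,240))
if hd.any():
    (e,s,a)=cv2.fitEllipse(np.argwhere(hd)[:, ::-1].astype(np.float32)) if 0 else cv2.minAreaRect(np.argwhere(hd)[:, ::-1].astype(np.float32)); print("headpx",e,s,"W",np.nanmedian(W[hd],0))
for k,lo,hi,b in(("shelf",.188,.204,(150,165,225,250)),("tray",.054,.068,(220,180,272,255)),("axle",.060,.085,(268,180,280,255)),("foot",.004,.020,(200,180,330,260))):
    m=box((z>lo)&(z<hi),b); P=W[m][:,:2]
    r=cv2.minAreaRect(P.astype(np.float32)*1000); print(k,m.sum(),np.round(r[0],1),np.round(r[1],1),round(r[2],2),"z",np.median(W[m][:,2]))
# cover plane
m=box((z>.09)&(z<.19),(276,180,305,245)); P=W[m]; q=P-P.mean(0); n=np.linalg.svd(q,full_matrices=False)[2][2]; print("cover n",n,"cent",P.mean(0),"yaw",np.degrees(np.arctan2(n[0],n[1])))
a=cv2.resize(cs["scene"]["img"][140:290,220:420],(800,600),interpolation=cv2.INTER_CUBIC)
cv2.imwrite("pics/crop1.png",a)
cv2.imwrite("pics/crop2.png",cv2.resize(c["img"][160:290,150:340],(760,520),interpolation=cv2.INTER_CUBIC))
E
```

```text
blk tri (array([ 0.5014716 , -0.04511905,  0.23679773]), [np.float64(0.003077595561922532), np.float64(0.003077595561922675)])
red tri (array([0.62898616, 0.23063888, 0.06636989]), [np.float64(0.002336793777854908), np.float64(0.0023367937778548072)])
red at z=.062 [0.6243903  0.23093709 0.062     ]
headpx (249.00003051757812, 215.00003051757812) (22.62741470336914, 22.62741470336914) W [0.56908975 0.11845856 0.07044909]
shelf 2517 [587.2 306.2] [158.9 201.3] 84.61 z 0.1954730946428359
tray 1281 [559.4 131.7] [172.9 201. ] 86.48 z 0.06158835210957508
axle 494 [559.8  36.6] [ 37.4 215.4] 86.56 z 0.0714985268357608
foot 2607 [565.   65.3] [449.4 281.5] 86.17 z 0.011097204368667677
cover n [0.08152922 0.87815477 0.47137796] cent [ 0.55475842 -0.00964976  0.14357579] yaw 5.304222198895646
```

View pics/crop1.png

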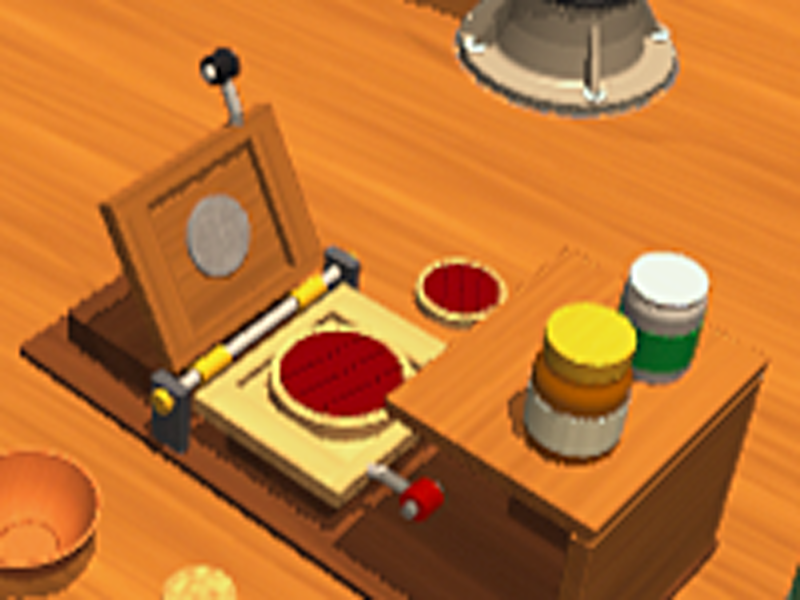

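View pics/crop2.png

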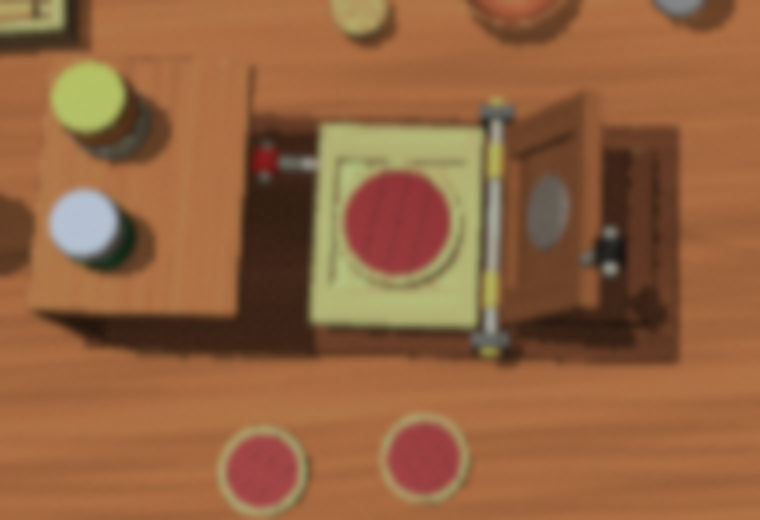

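The crops confirm that the head in the tray (crop2 at (400,222)) is clearly larger than the two on the table at (263,470) and (425,458). Shelf, knobs and cover plane agree: yaw is about -5.4°, origin about (0.5615, 0.038), black knob radius 196 mm, b about 1.10. Next I'll plan the approach.

```bash
cat >> h.py <<'E'
th=np.radians(-5.4); CX=np.array([np.cos(th),np.sin(th),0]); CY=np.array([-np.sin(th),np.cos(th),0]); Z=np.array([0,0,1.])
O=np.array([.5615,.038,0])
def pose(side,deg,lean,back=0,dx=0,grip=19):   # mm; back = retreat along tool
    a=np.radians(deg); s=1 if side=="tray" else -1
    k=O+CX*s*.05+CY*s*.195*np.cos(a)+Z*(.062+.195*np.sin(a))
    L=np.radians(lean); x=np.cos(L)*CY+np.sin(L)*Z; z=np.sin(L)*CY-np.cos(L)*Z
    return k+CX*dx/1000+z*(grip-back)/1000, R.from_matrix(np.stack([x,CX,z],1))
def plan(way,g,start=None):   # way: list of (p,R,rows); prints rounded rows with feedback
    s=manip.get_state(); p,r=start or (np.array(s["ee_pos"]),R.from_rotvec(s["tool_rot"])); n=0; out=[]
    for P,Q,k in way:
        for j in range(k):
            f=1/(k-j); d=np.round(r.inv().apply(P-p)*1000*f).astype(int); w=np.round(np.degrees((r.inv()*Q).as_rotvec())*f,1)
            p=p+r.apply(d/1000); r=r*R.from_rotvec(np.radians(w)); out.append([g,*map(int,d),*[float(q) for q in w]])
    for i in range(0,len(out),10): print(str(out[i:i+10]).replace(" ",""))
    return p,r
def err(P,Q):
    s=manip.get_state(); r=R.from_rotvec(s["tool_rot"]); print("t",round(float(s["time_s"]),2),"err mm",np.round(r.inv().apply(P-s["ee_pos"])*1000,1),"deg",np.round(np.degrees((r.inv()*Q).as_rotvec()),1),"F",np.round(s["ft_force"],1),"q",np.round(s["joints"],2),"gap",np.round(s["finger_gap"],4),np.round(s["finger_force"],1))
E
python3 - <<'E'
from h import *
b=np.degrees(1.1007)
P,Q=pose("cover",b,30,90); P0,Q0=pose("cover",b,0,90); P0=P0+[-.12,-.15,.05]
print(P0,P)
plan([(P0,Q0,14),(P,Q,6)],1)
E
```

```text
[ 0.38340935 -0.19523215  0.35684731] [ 0.50006851 -0.0805746   0.29733511]
[[1,24,-19,-9,-0.0,-0.0,-5.1],[1,25,-17,-9,-0.0,-0.0,-5.1],[1,27,-15,-9,-0.0,-0.0,-5.1],[1,28,-13,-9,-0.0,-0.0,-5.1],[1,29,-10,-9,-0.0,-0.0,-5.1],[1,30,-8,-9,-0.0,-0.0,-5.1],[1,30,-5,-9,-0.0,-0.0,-5.1],[1,30,-2,-9,-0.0,-0.0,-5.1],[1,30,1,-9,-0.0,-0.0,-5.1],[1,30,3,-9,-0.0,-0.0,-5.1]]
[[1,30,6,-9,-0.0,-0.0,-5.1],[1,29,9,-9,-0.0,-0.0,-5.1],[1,29,11,-9,-0.0,-0.1,-5.2],[1,28,14,-9,-0.1,-0.0,-5.1],[1,21,17,10,0.0,5.0,-0.0],[1,20,18,12,0.0,5.0,-0.0],[1,19,17,13,0.0,5.0,-0.0],[1,17,18,15,0.0,5.0,-0.0],[1,16,17,16,0.0,5.0,-0.0],[1,15,18,18,0.1,5.0,-0.0]]
```

```bash
python3 -m handwheel '[[1,24,-19,-9,0,0,-5],[1,25,-17,-9,0,0,-5],[1,27,-15,-9,0,0,-5],[1,28,-13,-9,0,0,-5],[1,29,-10,-9,0,0,-5],[1,30,-8,-9,0,0,-5],[1,30,-5,-9,0,0,-5],[1,30,-2,-9,0,0,-5],[1,30,1,-9,0,0,-5],[1,30,3,-9,0,0,-5]]'
python3 -m handwheel '[[1,30,6,-9,0,0,-5],[1,29,9,-9,0,0,-5],[1,29,11,-9,0,0,-5],[1,28,14,-9,0,0,-6],[1,21,17,10,0,5,0],[1,20,18,12,0,5,0],[1,19,17,13,0,5,0],[1,17,18,15,0,5,0],[1,16,17,16,0,5,0],[1,15,18,18,0,5,0]]'
python3 - <<'E'
from h import *
b=np.degrees(1.1007); G=pose("cover",b,30,90); err(*G)
plan([(*G,3),(*pose("cover",b,30),7)],1)
E
```

```text
time_s: 0.93
ee_pos: [0.3117, -0.2934, 0.3213]
tool_rot: [-2.674, -1.648, 0.001]
ft_force: [1.0, 0.1, 0.3]
finger_gap: 0.0853
finger_force: 0.0
time_s: 1.77
ee_pos: [0.5061, -0.0847, 0.2975]
tool_rot: [-2.034, -1.831, -0.549]
ft_force: [-0.2, 0.4, -0.2]
finger_gap: 0.0853
finger_force: 0.0
t 1.77 err mm [ 2.9 -6.4  1.9] deg [ 0.3 -0.2 -0.5] F [-0.2  0.4 -0.2] q [ 0.83  0.35 -0.49  1.45 -0.35  1.52  0.29] gap 0.0853 0.0
[[1,1,-2,1,0.1,-0.1,-0.2],[1,1,-2,0,0.1,-0.0,-0.2],[1,1,-2,1,0.1,-0.1,-0.1],[1,0,0,13,0.0,0.0,-0.0],[1,0,0,13,0.0,0.0,-0.0],[1,0,0,13,0.0,0.0,-0.0],[1,0,0,13,0.0,0.0,-0.0],[1,0,0,13,0.0,0.0,-0.0],[1,0,0,12,0.0,0.0,-0.0],[1,0,0,13,0.0,0.0,-0.0]]
```

```bash
python3 -m handwheel '[[1,1,-2,1,0,0,0],[1,1,-2,0,0,0,0],[1,1,-2,1,0,0,0],[1,0,0,13,0,0,0],[1,0,0,13,0,0,0],[1,0,0,13,0,0,0],[1,0,0,13,0,0,0],[1,0,0,12,0,0,0],[1,0,0,13,0,0,0],[1,0,0,13,0,0,0]]' >/dev/null
python3 - <<'E'
from h import *
b=np.degrees(1.1007); err(*pose("cover",b,30))
a=cam("scene")["img"][110:260,200:350]; t=cam("top")["img"][160:260,240:340]
cv2.imwrite("pics/g1.png",np.hstack([cv2.resize(x,(400,400),interpolation=cv2.INTER_CUBIC) for x in(a,t)]))
E
```

```text
t 2.6 err mm [-0.4 -0.1  1.5] deg [ 0.4  0.2 -0.4] F [0.2 0.5 0.2] q [ 0.78  0.36 -0.51  1.64 -0.35  1.3   0.3 ] gap 0.0854 0.0
```

View pics/g1.png

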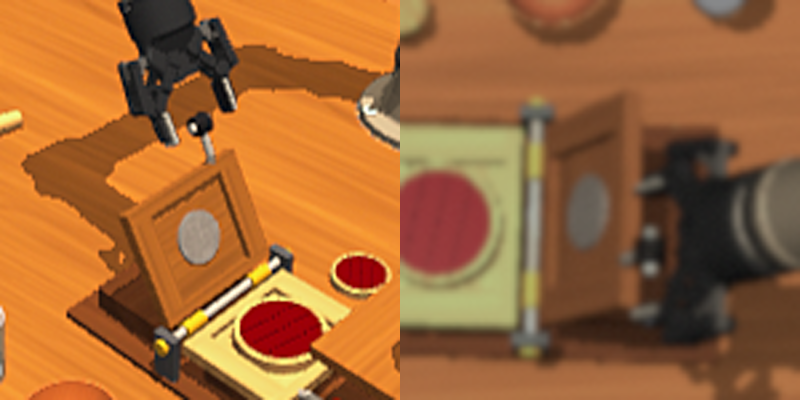

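Scene half: the black knob at (200,125) sits between the tips (168,135) and (230,100). Top half: it is centred at (650,250) between (655,185) and (650,315). I'll go 5 mm deeper and close.

```bash
python3 -m handwheel '[[1,0,0,3,0,0,0],[1,0,0,3,0,0,0],[0.2,0,0,0,0,0,0],[0.2,0,0,0,0,0,0],[0.2,0,0,0,0,0,0],[0.2,0,0,0,0,0,0],[0.2,0,0,0,0,0,0],[0.2,0,0,0,0,0,0],[0.2,0,0,0,0,0,0],[0.2,0,0,0,0,0,0]]' 80
python3 - <<'E'
from h import *
b=np.degrees(1.1007); G=lambda b,l:pose("cover",b,l,grip=23); err(*G(b,30))
w=[(*G(b+i*3.4,30),1) for i in range(1,21)]; plan(w,0.2,start=G(b,30))
E
```

```text
time_s: 3.53
ee_pos: [0.5033, -0.0334, 0.2151]
tool_rot: [-2.034, -1.833, -0.542]
ft_force: [-4.5, -1.8, 5.4]
finger_gap: 0.0295
finger_force: 78.3
t 3.53 err mm [ 0.2  1.2 -0.9] deg [ 0.1  0.  -0.5] F [-4.5 -1.8  5.4] q [ 0.78  0.36 -0.51  1.65 -0.35  1.29  0.3 ] gap 0.0295 78.3
[[0.2,12,0,1,0.0,0.0,0.0],[0.2,11,0,2,0.0,0.0,0.0],[0.2,11,0,2,0.0,0.0,0.0],[0.2,11,0,3,0.0,0.0,0.0],[0.2,11,0,4,0.0,0.0,0.0],[0.2,11,0,4,0.0,0.0,0.0],[0.2,11,0,5,0.0,0.0,0.0],[0.2,10,0,5,0.0,0.0,0.0],[0.2,10,0,6,0.0,0.0,0.0],[0.2,9,0,7,0.0,0.0,0.0]]
[[0.2,9,0,7,0.0,0.0,0.0],[0.2,9,0,8,0.0,0.0,0.0],[0.2,8,0,8,0.0,0.0,0.0],[0.2,7,0,9,0.0,0.0,0.0],[0.2,7,0,9,0.0,0.0,0.0],[0.2,7,0,10,0.0,0.0,0.0],[0.2,6,0,10,0.0,0.0,0.0],[0.2,5,0,10,0.0,0.0,0.0],[0.2,5,0,11,0.0,0.0,0.0],[0.2,4,0,10,0.0,0.0,0.0]]
```

```bash
python3 -m handwheel '[[0.2,12,0,1,0,0,0],[0.2,11,0,2,0,0,0],[0.2,11,0,2,0,0,0],[0.2,11,0,3,0,0,0],[0.2,11,0,4,0,0,0],[0.2,11,0,4,0,0,0],[0.2,11,0,5,0,0,0],[0.2,10,0,5,0,0,0],[0.2,10,0,6,0,0,0],[0.2,9,0,7,0,0,0]]'
python3 - <<'E'
from h import *
b=np.degrees(1.1007); G=lambda b,l:pose("cover",b,l,grip=23); err(*G(b+34,30))
c=cam("scene"); cv2.imwrite("pics/g2.png",cv2.resize(c["img"][100:270,200:400],(700,595),interpolation=cv2.INTER_CUBIC))
E
```

```text
time_s: 4.37
ee_pos: [0.5138, 0.0785, 0.2348]
tool_rot: [-2.033, -1.835, -0.539]
ft_force: [-9.0, -3.0, 9.0]
finger_gap: 0.0297
finger_force: 80.4
t 4.37 err mm [ 0.1  1.3 -0.9] deg [-0.   0.1 -0.5] F [-9. -3.  9.] q [ 0.63  0.31 -0.58  1.68 -0.38  1.22  0.11] gap 0.0297 80.4
```

View pics/g2.png

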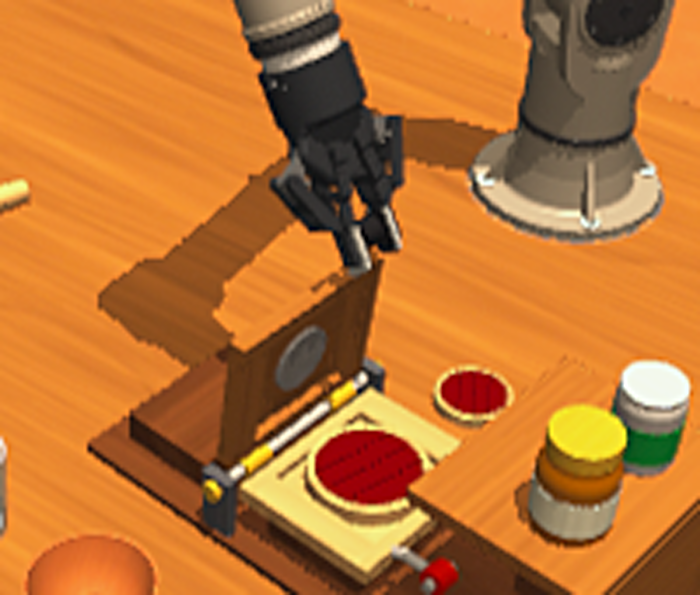

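The cover follows the gripper and is just past upright in the view. The knob is held at about (375,235).

```bash
python3 -m handwheel '[[0.2,9,-1,6,0,0,0],[0.2,9,0,7,0,0,0],[0.2,8,0,8,0,0,0],[0.2,7,0,9,0,0,0],[0.2,7,0,9,0,0,0],[0.2,7,0,10,0,0,0],[0.2,6,0,10,0,0,0],[0.2,5,0,10,0,0,0],[0.2,5,0,11,0,0,0],[0.2,4,0,10,0,0,0]]'
python3 - <<'E'
from h import *
b=np.degrees(1.1007); G=lambda b,l:pose("cover",b,l,grip=23); err(*G(b+68,30))
b+=68; w=[]
for i in range(1,21):
    x=b+i*2.6; l=30+min(15,15*(x-b)/20,15*(184-x)/20) ; w.append((*G(x,max(l,30)),1))
print(x);plan(w,0.2,start=G(b,30))
E
```

```text
time_s: 5.25
ee_pos: [0.5234, 0.1818, 0.1891]
tool_rot: [-2.032, -1.835, -0.539]
ft_force: [-5.3, -2.1, 2.7]
finger_gap: 0.0296
finger_force: 81.5
t 5.25 err mm [0.  1.4 0. ] deg [-0.   0.1 -0.4] F [-5.3 -2.1  2.7] q [ 0.45  0.36 -0.62  1.75 -0.36  1.01 -0.04] gap 0.0296 81.5
183.0654645100497
[[0.2,3,0,8,0.0,1.9,-0.0],[0.2,3,0,9,-0.0,2.0,0.0],[0.2,2,0,9,0.0,2.0,-0.0],[0.2,2,0,9,-0.0,1.9,0.0],[0.2,0,0,8,-0.0,2.0,0.0],[0.2,0,0,9,0.0,1.9,-0.0],[0.2,0,0,9,-0.0,2.0,-0.0],[0.2,-2,0,9,0.0,1.3,-0.0],[0.2,-3,0,8,0.0,0.0,-0.0],[0.2,-3,0,8,0.0,0.0,-0.0]]
[[0.2,-3,0,8,0.0,0.0,-0.0],[0.2,-4,0,8,0.0,0.0,-0.0],[0.2,-5,0,8,0.0,-0.6,-0.0],[0.2,-5,0,8,0.0,-2.0,-0.0],[0.2,-5,0,7,0.0,-1.9,-0.0],[0.2,-6,0,8,0.0,-2.0,-0.0],[0.2,-5,0,7,0.0,-1.9,-0.0],[0.2,-6,0,8,0.0,-2.0,-0.0],[0.2,-6,0,7,0.0,-1.9,-0.0],[0.2,-5,0,7,0.0,-2.0,0.0]]
```

```bash
python3 -m handwheel '[[0.2,3,-1,8,0,2,0],[0.2,3,0,9,0,2,0],[0.2,2,0,9,0,2,0],[0.2,2,0,9,0,2,0],[0.2,0,0,8,0,2,0],[0.2,0,0,9,0,2,0],[0.2,0,0,9,0,2,0],[0.2,-2,0,9,0,1,0],[0.2,-3,0,8,0,0,0],[0.2,-3,0,8,0,0,0]]'
python3 - <<'E'
from h import *
G=lambda b,l:pose("cover",b,l,grip=23); err(*G(157.07,45))
E
```

```text
time_s: 6.08
ee_pos: [0.5288, 0.2379, 0.1217]
tool_rot: [-1.86, -1.678, -0.767]
ft_force: [-4.6, -0.8, 2.5]
finger_gap: 0.0291
finger_force: 81.8
t 6.08 err mm [ 0.   1.4 -0. ] deg [ 0.1 -0.  -0.4] F [-4.6 -0.8  2.5] q [ 0.56  0.57 -0.73  1.88 -0.6   0.77  0.26] gap 0.0291 81.8
```

```bash
python3 -m handwheel '[[0.2,-3,0,8,0,0,0],[0.2,-4,0,8,0,0,0],[0.2,-5,0,8,0,-1,0],[0.2,-5,0,8,0,-2,0],[0.2,-5,0,7,0,-2,0],[0.2,-6,0,8,0,-2,0],[0.2,-5,0,7,0,-2,0],[0.2,-6,0,8,0,-2,0],[0.2,-6,0,7,0,-2,0],[0.2,-5,0,7,0,-2,0]]'
python3 - <<'E'
from h import *
G=lambda b,l:pose("cover",b,l,grip=23); err(*G(180,31))
s=manip.get_state(); r=R.from_rotvec(s["tool_rot"]); k=np.array(s["ee_pos"])-r.apply([0,0,.023])-O; print("knob cradle",k@CX,k@CY,k[2])
E
```

```text
time_s: 6.92
ee_pos: [0.53, 0.2487, 0.0347]
tool_rot: [-2.031, -1.835, -0.54]
ft_force: [-18.7, -19.5, 51.9]
finger_gap: 0.0298
finger_force: 87.9
t 6.92 err mm [ 3.9  1.2 -6.6] deg [-0.   1.  -0.4] F [-18.7 -19.5  51.9] q [ 0.22  0.58 -0.51  1.87 -0.39  0.63  0.01] gap 0.0298 87.9
knob cradle -0.05121119665087731 0.1952669910366441 0.05459015632161132
```

```bash
python3 -m handwheel '[[0.2,0,0,0,0,0,0],[0.2,1,0,-2,0,0,0],[0.2,1,0,-1,0,0,0],[0.2,0,0,-1,0,0,0],[0.2,0,0,0,0,0,0],[0.7,0,0,0,0,0,0],[0.7,0,0,0,0,0,0],[0.7,0,0,0,0,0,0],[0.7,0,0,0,0,0,0],[0.7,0,0,0,0,0,0]]'
python3 - <<'E'
from h import *
s=manip.get_state(); r=R.from_rotvec(s["tool_rot"]); k=np.array(s["ee_pos"])-r.apply([0,0,.023])-O; print("knob cradle",k@CX,k@CY,k[2])
G=pose("tray",0,31,80); b=pose("cover",180,31,80)
p=plan([(*b,10)],.7); plan([(*G,5),(*pose("tray",0,31,0,grip=22),5)],.9,p)
E
```

```text
time_s: 7.75
ee_pos: [0.5333, 0.2467, 0.0379]
tool_rot: [-2.037, -1.834, -0.548]
ft_force: [0.1, -0.9, 0.0]
finger_gap: 0.0597
finger_force: 0.0
knob cradle -0.04792453808845194 0.19366687829313978 0.0577743833090057
[[0.7,0,0,-9,0.0,0.1,-0.0],[0.7,0,0,-9,0.0,0.1,-0.1],[0.7,0,0,-9,0.1,0.1,-0.0],[0.7,0,0,-9,0.0,0.1,-0.1],[0.7,0,0,-8,0.1,0.1,-0.0],[0.7,1,0,-9,0.0,0.1,-0.1],[0.7,0,0,-8,0.1,0.1,-0.0],[0.7,1,-1,-9,0.0,0.1,-0.1],[0.7,0,0,-8,0.1,0.1,-0.0],[0.7,1,-1,-9,0.0,0.1,-0.1]]
[[0.9,0,20,0,0.0,0.0,0.0],[0.9,0,20,0,0.0,0.0,0.0],[0.9,0,20,0,0.0,0.0,0.0],[0.9,0,20,0,0.0,0.0,0.0],[0.9,0,20,0,0.0,0.0,0.0],[0.9,0,0,17,0.0,0.0,0.0],[0.9,0,0,17,0.0,0.0,0.0],[0.9,0,0,16,0.0,0.0,0.0],[0.9,0,0,17,0.0,0.0,0.0],[0.9,0,0,16,0.0,0.0,0.0]]
```

```bash
python3 -m handwheel '[[0.7,0,0,-9,0,0,0],[0.7,0,0,-9,0,0,0],[0.7,0,0,-9,0,0,0],[0.7,0,0,-9,0,0,0],[0.7,0,0,-8,0,0,0],[0.7,0,0,-9,0,0,0],[0.7,1,0,-8,0,0,0],[0.7,0,0,-9,0,0,0],[0.7,1,-1,-8,0,0,0],[0.7,0,0,-9,0,0,0]]'
python3 - <<'E'
from h import *
c=cam("scene"); W=cloud(c); X=W-O; xc=X@CX; yc=X@CY; h=cv2.cvtColor(c["img"],cv2.COLOR_BGR2HSV)
m=(xc>-.02)&(xc<.08)&(yc>.02)&(yc<.145)&(W[...,2]>.06)&(W[...,2]<.11)
A=np.c_[yc[m],xc[m],np.ones(m.sum())]; z=W[...,2][m]; s=np.linalg.lstsq(A,z,rcond=None)[0]; print(m.sum(),"slope deg",np.degrees(s[0]),s)
i=c["img"].astype(int); red=(i[...,2]>90)&(i[...,1]<40)&(i[...,0]<50); red[:250]=0;red[275:]=0;red[:,:312]=0;red[:,340:]=0
v,u=np.nonzero(red); print(len(u),u.mean(),v.mean(),np.nanmedian(xc[red]),np.nanmedian(yc[red]),np.nanmedian(W[red],0))
cv2.imwrite("pics/g3.png",cv2.resize(c["img"][130:300,220:420],(700,595),interpolation=cv2.INTER_CUBIC))
err(*pose("tray",0,31,80,dx=-100))
E
```

```text
time_s: 8.58
ee_pos: [0.526, 0.2059, 0.1147]
tool_rot: [-2.034, -1.834, -0.545]
ft_force: [0.2, -0.2, -0.3]
finger_gap: 0.06
finger_force: 0.0
1024 slope deg 0.7696853179966534 [ 0.01343354 -0.00796852  0.07694851]
72 325.3611111111111 264.09722222222223 0.050498295536000395 0.20303221797920878 [0.63108469 0.23535868 0.07011819]
t 8.63 err mm [-0.3 -0.5  1.8] deg [ 0.4  1.  -0.4] F [1.  0.  1.1] q [ 0.32  0.44 -0.52  1.83 -0.4   0.83  0.01] gap 0.0599 0.0
```

View pics/g3.png

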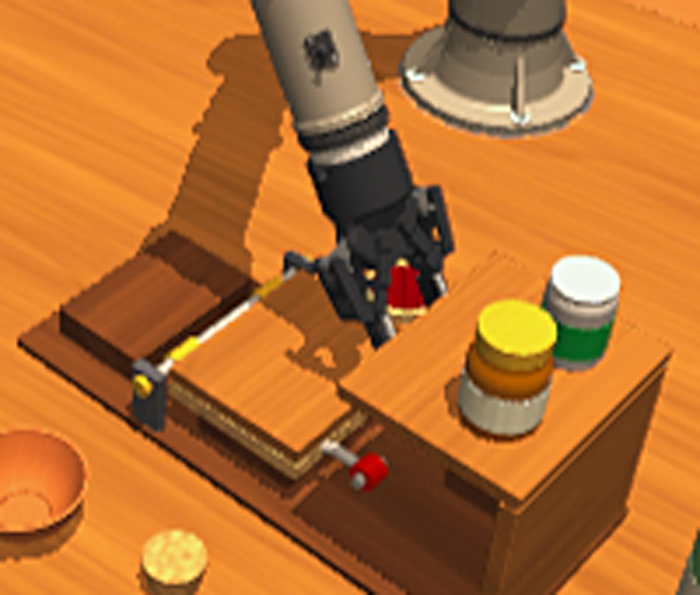

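The cover lies shut on the head, and the red knob at (368,470) is unmoved. The hand is clear, so I'll shift to the red knob and pinch it.

```bash
python3 -m handwheel '[[0.9,0,20,0,0,0,0],[0.9,0,20,0,0,1,0],[0.9,0,20,0,0,0,0],[0.9,0,20,0,0,0,0],[0.9,0,19,2,0,0,0],[0.9,0,0,17,0,0,0],[0.9,0,0,17,0,0,0],[0.9,0,0,16,0,0,0],[0.9,0,0,17,0,0,0],[0.9,0,0,16,0,0,0]]'
python3 - <<'E'
from h import *
err(*pose("tray",0,31,0,grip=22)); 
c=cam("scene"); t=cam("top")
cv2.imwrite("pics/g4.png",np.hstack([cv2.resize(c["img"][190:290,270:370],(400,400),interpolation=cv2.INTER_CUBIC),cv2.resize(t["img"][160:260,190:290],(400,400),interpolation=cv2.INTER_CUBIC)]))
E
```

```text
time_s: 9.47
ee_pos: [0.6292, 0.2396, 0.0401]
tool_rot: [-2.024, -1.824, -0.56]
ft_force: [-0.0, 0.5, -0.0]
finger_gap: 0.0773
finger_force: 0.0
t 9.47 err mm [ 1.   1.5 -3. ] deg [ 0.2  0.  -0.5] F [-0.   0.5 -0. ] q [ 0.19  0.72 -0.46  1.59 -0.33  0.77 -0.03] gap 0.0773 0.0
```

View pics/g4.png

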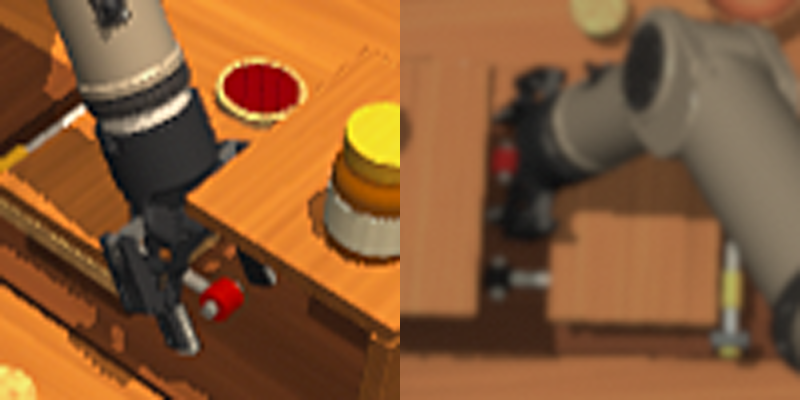

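The red knob at (222,298) and (505,160) is between the fingertips and slightly inside them, so I'll close.

```bash
python3 -m handwheel '[[0.9,1,1,-2,0,0,0],[0.2,0,0,0,0,0,0],[0.2,0,0,0,0,0,0],[0.2,0,0,0,0,0,0],[0.2,0,0,0,0,0,0],[0.2,0,0,0,0,0,0],[0.2,0,0,0,0,0,0],[0.2,0,0,0,0,0,0],[0.2,0,0,0,0,0,0],[0.2,0,0,0,0,0,0]]' 110
cat >> h.py <<'E'
def lean(x): return np.interp(x,[0,20,45,80,185],[31,45,45,30,30])
def G(x): return pose("tray",x,lean(x),grip=22)
E
python3 - <<'E'
from h import *
err(*G(0)); plan([(*G(2.4*i),1) for i in range(1,21)],0.2,G(0))
E
```

```text
time_s: 10.4
ee_pos: [0.6293, 0.2382, 0.0445]
tool_rot: [-2.023, -1.824, -0.559]
ft_force: [-4.7, -4.8, 7.5]
finger_gap: 0.0281
finger_force: 107.7
t 10.4 err mm [-0.1  1.4  1.5] deg [ 0.1  0.  -0.5] F [-4.7 -4.8  7.5] q [ 0.2   0.71 -0.46  1.59 -0.33  0.79 -0.03] gap 0.0281 107.7
[[0.2,5,0,-7,0.0,1.7,-0.0],[0.2,4,0,-7,0.0,1.7,0.0],[0.2,5,0,-7,0.0,1.6,-0.0],[0.2,4,0,-8,0.0,1.7,0.0],[0.2,5,0,-7,0.0,1.7,0.0],[0.2,4,0,-7,-0.0,1.7,0.0],[0.2,4,0,-8,-0.0,1.7,0.0],[0.2,4,0,-7,-0.0,1.6,0.0],[0.2,4,0,-8,-0.0,0.6,0.0],[0.2,3,0,-7,0.0,0.0,0.0]]
[[0.2,3,0,-8,0.0,0.0,0.0],[0.2,2,0,-8,0.0,0.0,0.0],[0.2,2,0,-8,0.0,0.0,0.0],[0.2,2,0,-7,0.0,0.0,0.0],[0.2,1,0,-9,0.0,0.0,0.0],[0.2,1,0,-8,0.0,0.0,0.0],[0.2,1,0,-8,0.0,0.0,0.0],[0.2,1,0,-8,0.0,0.0,0.0],[0.2,0,0,-8,0.0,-0.3,0.0],[0.2,-1,0,-8,0.0,-1.0,-0.0]]
```

```bash
python3 -m handwheel '[[0.2,5,0,-7,0,2,0],[0.2,4,0,-7,0,2,0],[0.2,5,0,-7,0,1,0],[0.2,4,0,-8,0,2,0],[0.2,5,0,-7,0,2,0],[0.2,4,0,-7,0,2,0],[0.2,4,0,-8,0,1,0],[0.2,4,0,-7,0,2,0],[0.2,4,0,-8,0,0,0],[0.2,3,0,-7,0,0,0]]'
python3 - <<'E'
from h import *
err(*G(24))
E
```

```text
time_s: 11.23
ee_pos: [0.628, 0.226, 0.1252]
tool_rot: [-1.862, -1.678, -0.769]
ft_force: [0.6, 2.9, -6.8]
finger_gap: 0.0281
finger_force: 110.9
t 11.23 err mm [ 0.6  1.5 -0.2] deg [ 0.3  0.  -0.4] F [ 0.6  2.9 -6.8] q [ 0.44  0.7  -0.64  1.6  -0.5   0.88  0.17] gap 0.0281 110.9
```

```bash
python3 -m handwheel '[[0.2,3,0,-8,0,0,0],[0.2,2,0,-8,0,0,0],[0.2,2,0,-8,0,0,0],[0.2,2,0,-7,0,0,0],[0.2,1,0,-9,0,0,0],[0.2,1,0,-8,0,0,0],[0.2,1,0,-8,0,0,0],[0.2,1,0,-8,0,0,0],[0.2,0,0,-8,0,0,0],[0.2,-1,0,-8,0,-1,0]]'
python3 - <<'E'
from h import *
err(*G(48)); plan([(*G(48+3*i),1) for i in range(1,21)],0.2,G(48));
E
```

```text
time_s: 12.07
ee_pos: [0.6236, 0.1781, 0.1914]
tool_rot: [-1.874, -1.687, -0.757]
ft_force: [-0.3, 4.2, -6.4]
finger_gap: 0.0284
finger_force: 108.8
t 12.07 err mm [-0.   1.4  0.5] deg [ 0.3 -0.4 -0.5] F [-0.3  4.2 -6.4] q [ 0.51  0.61 -0.63  1.54 -0.49  1.05  0.13] gap 0.0284 108.8
[[0.2,-2,0,-10,0.0,-1.3,0.0],[0.2,-2,0,-10,-0.0,-1.3,0.0],[0.2,-3,0,-10,-0.0,-1.3,-0.0],[0.2,-4,0,-10,-0.0,-1.2,0.0],[0.2,-4,0,-9,-0.0,-1.3,0.0],[0.2,-5,0,-9,-0.0,-1.3,0.0],[0.2,-6,0,-9,-0.0,-1.3,0.0],[0.2,-7,0,-8,-0.0,-1.3,-0.0],[0.2,-7,0,-8,-0.0,-1.3,-0.0],[0.2,-7,0,-7,-0.0,-1.3,0.0]]
[[0.2,-8,0,-7,-0.0,-0.8,0.0],[0.2,-8,0,-6,-0.0,-0.0,-0.0],[0.2,-9,0,-6,-0.0,-0.0,-0.0],[0.2,-8,0,-6,-0.0,-0.0,-0.0],[0.2,-9,0,-4,-0.0,-0.0,-0.0],[0.2,-10,0,-5,-0.0,-0.0,-0.0],[0.2,-9,0,-4,-0.0,-0.0,-0.0],[0.2,-10,0,-3,-0.0,-0.0,-0.0],[0.2,-9,0,-3,-0.0,-0.0,-0.0],[0.2,-10,0,-2,-0.0,-0.0,-0.0]]
```

```bash
python3 -m handwheel '[[0.2,-2,0,-10,0,-1,0],[0.2,-2,0,-10,0,-1,0],[0.2,-3,0,-10,0,-1,0],[0.2,-4,0,-10,0,-1,0],[0.2,-4,0,-9,0,-1,0],[0.2,-5,0,-9,0,-1,0],[0.2,-6,0,-9,0,-2,0],[0.2,-7,0,-8,0,-2,0],[0.2,-7,0,-8,0,-2,0],[0.2,-7,0,-7,0,-1,0]]'
python3 - <<'E'
from h import *
err(*G(78))
E
python3 -m handwheel '[[0.2,-8,0,-7,0,-1,0],[0.2,-8,0,-6,0,0,0],[0.2,-9,0,-6,0,0,0],[0.2,-8,0,-6,0,0,0],[0.2,-9,0,-4,0,0,0],[0.2,-10,0,-5,0,0,0],[0.2,-9,0,-4,0,0,0],[0.2,-10,0,-3,0,0,0],[0.2,-9,0,-3,0,0,0],[0.2,-10,0,-2,0,0,0]]' >/dev/null
python3 - <<'E'
from h import *
err(*G(108)); s=manip.get_state(); plan([(*G(108+3.2*i),1) for i in range(1,24)],0.2,(s["ee_pos"],R.from_rotvec(s["tool_rot"])));
E
```

```text
time_s: 12.9
ee_pos: [0.6147, 0.0856, 0.2332]
tool_rot: [-2.022, -1.828, -0.563]
ft_force: [2.8, 6.7, -10.3]
finger_gap: 0.0276
finger_force: 108.9
t 12.9 err mm [-0.1  1.5 -0.8] deg [ 0.3 -0.1 -0.3] F [  2.8   6.7 -10.3] q [ 0.49  0.5  -0.53  1.42 -0.31  1.24  0.02] gap 0.0276 108.9
t 13.73 err mm [-2.5  1.4  0.6] deg [ 0.5 -0.3 -0.5] F [1.3 5.4 1.5] q [ 0.62  0.53 -0.5   1.38 -0.29  1.34  0.15] gap 0.0262 108.1
[[0.2,-13,2,-1,0.5,-0.3,-0.5],[0.2,-11,0,-2,-0.0,-0.0,0.0],[0.2,-11,0,-1,-0.0,-0.0,0.0],[0.2,-11,0,0,-0.0,-0.0,0.0],[0.2,-11,0,1,-0.0,-0.0,0.0],[0.2,-10,0,1,-0.0,-0.0,0.0],[0.2,-11,0,1,-0.0,-0.0,0.0],[0.2,-11,-1,3,-0.0,-0.0,0.0],[0.2,-10,0,3,-0.0,-0.0,0.0],[0.2,-11,0,3,-0.0,-0.0,0.0]]
[[0.2,-10,0,4,-0.0,-0.0,0.0],[0.2,-10,0,5,-0.0,-0.0,0.0],[0.2,-9,0,5,-0.0,-0.0,0.0],[0.2,-10,0,5,-0.0,-0.0,0.0],[0.2,-9,0,6,-0.0,-0.0,0.0],[0.2,-8,0,7,-0.0,-0.0,0.0],[0.2,-9,0,7,-0.0,-0.0,0.0],[0.2,-7,0,8,-0.0,-0.0,0.0],[0.2,-8,0,8,-0.0,-0.0,0.0],[0.2,-7,0,8,-0.0,-0.0,0.0]]
[[0.2,-6,0,9,-0.0,-0.0,0.0],[0.2,-6,0,9,-0.0,-0.0,0.0],[0.2,-6,0,9,-0.0,-0.0,0.0]]
```

```bash
python3 -m handwheel '[[0.2,-11,0,-1,0,0,0],[0.2,-11,0,-2,0,0,0],[0.2,-11,0,-1,0,0,0],[0.2,-11,0,0,0,0,0],[0.2,-11,0,1,0,0,0],[0.2,-10,0,1,0,0,0],[0.2,-11,0,1,0,0,0],[0.2,-11,0,3,0,0,0],[0.2,-10,0,3,0,0,0],[0.2,-11,0,3,0,0,0]]' 115
python3 - <<'E'
from h import *
err(*G(140))
c=cam("scene"); cv2.imwrite("pics/g5.png",cv2.resize(c["img"][100:270,200:400],(700,595),interpolation=cv2.INTER_CUBIC))
E
```

```text
time_s: 14.57
ee_pos: [0.5969, -0.1075, 0.1692]
tool_rot: [-2.039, -1.839, -0.552]
ft_force: [-2.1, 0.3, 5.2]
finger_gap: 0.0241
finger_force: 112.6
t 14.57 err mm [2.2 1.  2.4] deg [ 0.7  0.1 -0.3] F [-2.1  0.3  5.2] q [ 0.72  0.62 -0.46  1.38 -0.26  1.32  0.3 ] gap 0.0241 112.6
```

View pics/g5.png

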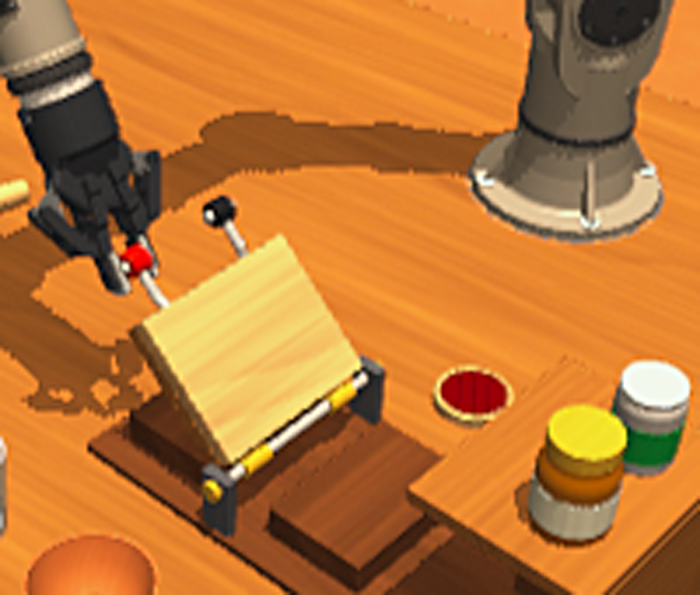

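The assembly is about 130–140° over, with the red knob at (135,258). It sits near the edge of the pads and the gap is shrinking, so I'll regrip it here. The leaf stays where it is left.

```bash
python3 -m handwheel '[[0.6,0,0,0,0,0,0],[0.6,0,0,0,0,0,0],[0.6,0,0,0,0,0,0],[0.6,0,0,0,0,0,0],[0.6,0,0,0,0,0,0],[0.6,0,0,0,0,0,0],[0.6,0,0,0,0,0,0],[0.6,0,0,0,0,0,0],[0.6,0,0,0,0,0,0],[0.6,0,0,0,0,0,0]]'
python3 - <<'E'
from h import *
s=manip.get_state(); r=R.from_rotvec(s["tool_rot"]); p=np.array(s["ee_pos"])
c=cam("scene"); W=cloud(c); X=W-O; xc=X@CX; yc=X@CY; z=W[...,2]; i=c["img"].astype(int)
m=(i[...,2]>90)&(i[...,1]<40)&(i[...,0]<50)&(yc<-.08)&(yc>-.22)&(xc>.0)&(xc<.1)&(z>.1)
v,u=np.nonzero(m); o=-c["R"].T@c["t"]; d=np.array([(u.mean()-c["cx"])/c["F"],(v.mean()-c["cy"])/c["F"],1])@c["R"]
print(len(u),u.mean(),v.mean(),np.nanmedian(xc[m]),np.nanmedian(yc[m]),np.nanmedian(z[m]))
# ray with plane cradle x=.05, then angle
t=(.05-(o-O)@CX)/(d@CX); k=o+t*d-O; print("knob on x=.05",k@CY,k[2],"r",np.hypot(k@CY,k[2]-.062),"a",np.degrees(np.arctan2(k[2]-.062,k@CY)))
# tray face plane
m=(xc>-.07)&(xc<.07)&(yc<-.03)&(yc>-.11)&(z>.09)&(i[...,2]>150)&(i[...,1]>130)
A=np.c_[yc[m],np.ones(m.sum())]; sl=np.linalg.lstsq(A,z[m],rcond=None)[0][0]; a=180+np.degrees(np.arctan(sl)); print(m.sum(),"a plane",a)
for A in(a,): err(*pose("tray",A,30,grip=22))
E
```

```text
time_s: 15.45
ee_pos: [0.5946, -0.1048, 0.1656]
tool_rot: [-2.035, -1.834, -0.545]
ft_force: [-0.5, -0.5, 0.3]
finger_gap: 0.0511
finger_force: 0.0
44 238.22727272727272 174.29545454545453 0.050735753867507366 -0.13602068887550528 0.19934283842724543
knob on x=.05 -0.1361522913374904 0.19891954113420518 r 0.1930917066599448 a 134.83901649940688
1188 a plane 138.7010823652239
t 15.5 err mm [ 6.1  3.5 -3.5] deg [ 0.3  0.  -0.5] F [-0.1 -0.3  0.7] q [ 0.72  0.62 -0.46  1.38 -0.26  1.31  0.3 ] gap 0.051 0.0
```

```bash
python3 -m handwheel '[[0.6,4,1,-2,0,0,0],[0.6,4,1,-1,0,0,0],[0.2,0,0,0,0,0,0],[0.2,0,0,0,0,0,0],[0.2,0,0,0,0,0,0],[0.2,0,0,0,0,0,0],[0.2,0,0,0,0,0,0],[0.2,0,0,0,0,0,0],[0.2,0,0,0,0,0,0],[0.2,0,0,0,0,0,0]]' 115
python3 - <<'E'
from h import *
for a in (138,): err(*pose("tray",a,30,grip=22)); s=manip.get_state(); plan([(*G(138+2.3*i),1) for i in range(1,20)],0.2,G(138))
c=cam("scene"); cv2.imwrite("pics/g6.png",cv2.resize(c["img"][150:210,210:270],(480,480),interpolation=cv2.INTER_CUBIC))
E
```

```text
time_s: 16.33
ee_pos: [0.5975, -0.0998, 0.1725]
tool_rot: [-2.036, -1.834, -0.546]
ft_force: [0.0, -0.4, 5.4]
finger_gap: 0.0283
finger_force: 113.0
t 16.33 err mm [ 0.4  1.2 -0.8] deg [ 0.3  0.  -0.5] F [ 0.  -0.4  5.4] q [ 0.71  0.62 -0.46  1.37 -0.26  1.32  0.29] gap 0.0283 113.0
[[0.2,-7,0,3,0.0,0.0,0.0],[0.2,-8,0,2,0.0,0.0,0.0],[0.2,-7,0,4,0.0,0.0,0.0],[0.2,-7,0,3,0.0,0.0,0.0],[0.2,-7,0,4,0.0,0.0,0.0],[0.2,-6,0,4,0.0,0.0,0.0],[0.2,-7,0,4,0.0,0.0,0.0],[0.2,-6,0,5,0.0,0.0,0.0],[0.2,-7,0,4,0.0,0.0,0.0],[0.2,-6,0,5,0.0,0.0,0.0]]
[[0.2,-5,0,6,0.0,0.0,0.0],[0.2,-6,0,5,0.0,0.0,0.0],[0.2,-5,0,6,0.0,0.0,0.0],[0.2,-6,0,6,0.0,0.0,0.0],[0.2,-4,0,6,0.0,0.0,0.0],[0.2,-5,0,6,0.0,0.0,0.0],[0.2,-4,0,7,0.0,0.0,0.0],[0.2,-5,0,6,0.0,0.0,0.0],[0.2,-3,0,7,0.0,0.0,0.0]]
```

View pics/g6.png

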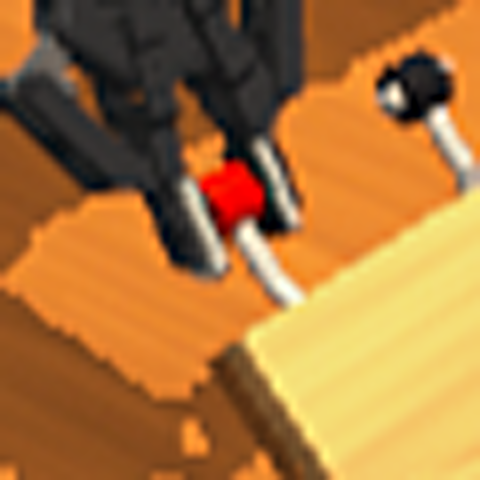

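The red knob at (232,190) is now held centrally between the pads, clear of the leaf. That was the tenth picture, so from here I work from numbers only.

```bash
python3 -m handwheel '[[0.2,-7,0,3,0,0,0],[0.2,-8,0,2,0,0,0],[0.2,-7,0,4,0,0,0],[0.2,-7,0,3,0,0,0],[0.2,-7,0,4,0,0,0],[0.2,-6,0,4,0,0,0],[0.2,-7,0,4,0,0,0],[0.2,-6,0,5,0,0,0],[0.2,-7,0,4,0,0,0],[0.2,-6,0,5,0,0,0]]'
python3 - <<'E'
from h import *
err(*G(161))
E
```

```text
time_s: 17.22
ee_pos: [0.5939, -0.1385, 0.1056]
tool_rot: [-2.034, -1.833, -0.549]
ft_force: [1.1, -0.4, 6.5]
finger_gap: 0.0285
finger_force: 113.3
t 17.22 err mm [-0.2  1.2 -1.1] deg [ 0.3 -0.2 -0.5] F [ 1.1 -0.4  6.5] q [ 0.75  0.71 -0.44  1.4  -0.23  1.25  0.38] gap 0.0285 113.3
```

```bash
python3 -m handwheel '[[0.2,-5,0,6,0,0,0],[0.2,-6,0,5,0,0,0],[0.2,-5,0,6,0,0,0],[0.2,-6,0,6,0,0,0],[0.2,-4,0,6,0,0,0],[0.2,-5,0,6,0,0,0],[0.2,-4,0,7,0,0,0],[0.2,-5,0,6,0,0,0],[0.2,0,0,0,0,0,0],[0.2,0,0,0,0,0,0]]'
python3 - <<'E'
from h import *
err(*G(180))
E
```

```text
time_s: 18.05
ee_pos: [0.5927, -0.1499, 0.043]
tool_rot: [-2.036, -1.835, -0.547]
ft_force: [3.7, -0.5, -0.4]
finger_gap: 0.0284
finger_force: 113.8
t 18.05 err mm [0.1 1.2 0.1] deg [ 0.4  0.  -0.4] F [ 3.7 -0.5 -0.4] q [ 0.76  0.79 -0.43  1.43 -0.22  1.16  0.42] gap 0.0284 113.8
```

```bash
python3 -m handwheel '[[0.2,-1,0,2,0,0,0],[0.2,-1,0,2,0,0,0],[0.2,-1,0,1,0,0,0],[0.2,0,0,0,0,0,0],[0.2,0,0,0,0,0,0],[0.2,0,0,0,0,0,0],[0.2,0,0,0,0,0,0],[0.2,0,0,0,0,0,0],[0.2,0,0,0,0,0,0],[0.2,0,0,0,0,0,0]]'
python3 - <<'E'
from h import *
err(*G(180))
c=cam("scene"); W=cloud(c); X=W-O; xc=X@CX; yc=X@CY; z=W[...,2]
m=(xc>-.08)&(xc<.02)&(yc<-.02)&(yc>-.145)&(z>.06)&(z<.12)
A=np.c_[yc[m],xc[m],np.ones(m.sum())]; print(m.sum(),np.degrees(np.linalg.lstsq(A,z[m],rcond=None)[0][0]),np.median(z[m]))
E
```

```text
time_s: 18.88
ee_pos: [0.5929, -0.1499, 0.0417]
tool_rot: [-2.034, -1.836, -0.549]
ft_force: [-1.1, -1.9, 14.7]
finger_gap: 0.0285
finger_force: 114.9
t 18.88 err mm [ 0.7  1.1 -1. ] deg [ 0.4 -0.1 -0.3] F [-1.1 -1.9 14.7] q [ 0.76  0.79 -0.43  1.43 -0.22  1.15  0.43] gap 0.0285 114.9
819 0.18697078763924024 0.07691733687992468
```

```bash
python3 -m handwheel '[[0.2,-1,0,2,0,0,0],[0.2,-1,0,1,0,0,0],[0.2,0,0,0,0,0,0],[0.2,0,0,0,0,0,0],[0.2,0,0,0,0,0,0],[0.2,0,0,0,0,0,0],[0.2,1,0,-2,0,0,0],[0.2,1,0,-2,0,0,0],[0.2,1,0,-2,0,0,0],[0.2,1,0,-2,0,0,0]]'
python3 - <<'E'
from h import *
err(*G(180)); plan([(*G(180-2.4*i),1) for i in range(1,31)],0.2,G(180))
E
```

```text
time_s: 19.77
ee_pos: [0.5927, -0.15, 0.0436]
tool_rot: [-2.035, -1.835, -0.547]
ft_force: [5.6, 1.1, -0.8]
finger_gap: 0.0283
finger_force: 113.7
t 19.77 err mm [-0.2  1.2  0.7] deg [ 0.4 -0.  -0.4] F [ 5.6  1.1 -0.8] q [ 0.76  0.79 -0.43  1.43 -0.22  1.16  0.42] gap 0.0283 113.7
[[0.2,4,0,-7,0.0,0.0,0.0],[0.2,5,0,-7,0.0,0.0,0.0],[0.2,5,0,-6,0.0,0.0,0.0],[0.2,5,0,-7,0.0,0.0,0.0],[0.2,5,0,-6,0.0,0.0,0.0],[0.2,6,0,-6,0.0,0.0,0.0],[0.2,5,0,-6,0.0,0.0,0.0],[0.2,6,0,-5,0.0,0.0,0.0],[0.2,7,0,-5,0.0,0.0,0.0],[0.2,6,0,-5,0.0,0.0,0.0]]
[[0.2,7,0,-5,0.0,0.0,0.0],[0.2,7,0,-4,0.0,0.0,0.0],[0.2,7,0,-4,0.0,0.0,0.0],[0.2,7,0,-4,0.0,0.0,0.0],[0.2,8,0,-4,0.0,0.0,0.0],[0.2,7,0,-3,0.0,0.0,0.0],[0.2,8,0,-3,0.0,0.0,0.0],[0.2,8,0,-2,0.0,0.0,0.0],[0.2,7,0,-2,0.0,0.0,0.0],[0.2,8,0,-2,0.0,0.0,0.0]]
[[0.2,8,0,-2,0.0,0.0,0.0],[0.2,8,0,-1,0.0,0.0,0.0],[0.2,9,0,-1,0.0,0.0,0.0],[0.2,8,0,0,0.0,0.0,0.0],[0.2,8,0,-1,0.0,0.0,0.0],[0.2,8,0,1,0.0,0.0,0.0],[0.2,8,0,0,0.0,0.0,0.0],[0.2,8,0,1,0.0,0.0,0.0],[0.2,8,0,1,0.0,0.0,0.0],[0.2,8,0,2,0.0,0.0,0.0]]
```

```bash
python3 -m handwheel '[[0.2,4,0,-7,0,0,0],[0.2,5,0,-7,0,0,0],[0.2,5,0,-6,0,0,0],[0.2,5,0,-7,0,0,0],[0.2,5,0,-6,0,0,0],[0.2,6,0,-6,0,0,0],[0.2,5,0,-6,0,0,0],[0.2,6,0,-5,0,0,0],[0.2,7,0,-5,0,0,0],[0.2,6,0,-5,0,0,0]]' >/dev/null
python3 - <<'E'
from h import *
err(*G(156))
c=cam("scene"); W=cloud(c); X=W-O; xc=X@CX; yc=X@CY; z=W[...,2]; i=c["img"].astype(int)
m=(xc>.02)&(xc<.08)&(yc<-.19)&(yc>-.215)&(z>.04)&(z<.08); print("red near a=180",((i[...,2]>90)&(i[...,1]<40)&m).sum())
m=(i.max(-1)<60)&(xc<-.03)&(xc>-.07)&(yc<-.17)&(yc>-.22); print("black knob z",m.sum(),np.nanmedian(z[m]) if m.any() else 0)
E
```

```text
t 20.6 err mm [ 1.4  1.3 -0.9] deg [ 0.3  0.1 -0.4] F [ 6.5  3.1 -5.3] q [ 0.75  0.69 -0.45  1.39 -0.24  1.27  0.36] gap 0.0286 113.6
red near a=180 0
black knob z 9 0.0744311861226138
```

```bash
python3 -m handwheel '[[0.2,7,0,-5,0,0,0],[0.2,7,0,-4,0,0,0],[0.2,7,0,-4,0,0,0],[0.2,7,0,-4,0,0,0],[0.2,8,0,-4,0,0,0],[0.2,7,0,-3,0,0,0],[0.2,8,0,-3,0,0,0],[0.2,8,0,-2,0,0,0],[0.2,7,0,-2,0,0,0],[0.2,8,0,-2,0,0,0]]' | grep gap
python3 - <<'E'
from h import *
err(*G(132))
E
python3 -m handwheel '[[0.2,8,0,-2,0,0,0],[0.2,8,0,-1,0,0,0],[0.2,9,0,-1,0,0,0],[0.2,8,0,0,0,0,0],[0.2,8,0,-1,0,0,0],[0.2,8,0,1,0,0,0],[0.2,8,0,0,0,0,0],[0.2,8,0,1,0,0,0],[0.2,8,0,1,0,0,0],[0.2,8,0,2,0,0,0]]' |grep gap
python3 - <<'E'
from h import *
err(*G(108)); plan([(*G(108-2.5*i),1) for i in range(1,31)],0.2,G(108))
E
```

```text
finger_gap: 0.0287
t 21.48 err mm [ 6.3  1.4 -1.3] deg [ 0.3  0.4 -0.8] F [ 6.8 -0.8 -8.7] q [ 0.7   0.6  -0.47  1.37 -0.26  1.33  0.26] gap 0.0287 113.7
finger_gap: 0.0279
t 22.32 err mm [5.  1.1 2.5] deg [ 0.3  0.4 -0.4] F [-2.4 -7.   7.8] q [ 0.62  0.53 -0.49  1.37 -0.28  1.34  0.15] gap 0.0279 112.4
[[0.2,8,0,2,0.0,0.0,0.0],[0.2,8,0,2,0.0,0.0,0.0],[0.2,9,0,3,0.0,0.0,0.0],[0.2,8,0,3,0.0,0.0,0.0],[0.2,7,0,3,0.0,0.0,0.0],[0.2,8,0,4,0.0,0.0,0.0],[0.2,7,0,4,0.0,0.0,0.0],[0.2,8,0,4,0.0,0.0,0.0],[0.2,7,0,5,0.0,0.0,0.0],[0.2,7,0,5,0.0,0.0,0.0]]
[[0.2,6,0,5,0.0,0.0,0.0],[0.2,7,0,6,0.0,0.9,-0.0],[0.2,7,0,6,0.0,1.0,-0.0],[0.2,6,0,6,0.0,1.1,-0.0],[0.2,6,0,7,0.0,1.1,-0.0],[0.2,5,0,7,0.0,1.0,-0.0],[0.2,5,0,7,0.0,1.1,-0.0],[0.2,4,0,7,0.0,1.1,-0.0],[0.2,4,0,8,0.0,1.1,-0.0],[0.2,4,0,8,0.0,1.0,-0.0]]
[[0.2,3,0,8,0.0,1.1,-0.0],[0.2,2,0,8,0.0,1.1,-0.0],[0.2,2,0,9,0.0,1.0,-0.0],[0.2,1,0,8,0.0,1.1,-0.0],[0.2,1,0,9,0.0,1.1,-0.0],[0.2,0,0,8,0.0,0.2,-0.0],[0.2,0,0,9,0.0,0.0,-0.0],[0.2,-1,0,8,0.0,0.0,-0.0],[0.2,-1,0,9,0.0,0.0,-0.0],[0.2,-2,0,8,0.0,0.0,-0.0]]
```

```bash
python3 -m handwheel '[[0.2,9,0,3,0,0,0],[0.2,9,0,3,0,0,0],[0.2,10,0,3,0,0,0],[0.2,9,0,3,0,0,0],[0.2,8,0,3,0,0,0],[0.2,8,0,4,0,0,0],[0.2,7,0,4,0,0,0],[0.2,8,0,4,0,0,0],[0.2,7,0,5,0,0,0],[0.2,7,0,5,0,0,0]]' | grep gap
python3 - <<'E'
from h import *
err(*G(83))
s=manip.get_state(); r=R.from_rotvec(s["tool_rot"]); k=np.array(s["ee_pos"])-r.apply([0,0,.022])-O; y,z=k@CY,k[2]-.062; print("r",np.hypot(y,z),"a",np.degrees(np.arctan2(z,y)))
E
```

```text
finger_gap: 0.0259
t 23.15 err mm [-5.1  0.9  0.8] deg [ 0.2 -0.  -0.7] F [-5.6 -1.2 11.8] q [ 0.5   0.5  -0.52  1.4  -0.3   1.28  0.01] gap 0.0259 114.6
r 0.19874307955216336 a 81.98328509188008
```

The gap is shrinking again, so I'll regrip here with the tray standing near upright.

```bash
python3 -m handwheel '[[0.6,0,0,0,0,0,0],[0.6,0,0,0,0,0,0],[0.6,0,0,0,0,0,0],[0.6,0,0,0,0,0,0],[0.6,0,0,0,0,0,0],[0.6,0,0,0,0,0,0],[0.6,0,0,0,0,0,0],[0.6,0,0,0,0,0,0],[0.6,0,0,0,0,0,0],[0.6,0,0,0,0,0,0]]' | grep gap
python3 - <<'E'
from h import *
c=cam("scene"); W=cloud(c); X=W-O; xc=X@CX; yc=X@CY; z=W[...,2]; i=c["img"].astype(int)
m=(i[...,2]>90)&(i[...,1]<40)&(i[...,0]<50)&(abs(yc)<.1)&(xc>.0)&(xc<.1)&(z>.2)
v,u=np.nonzero(m); o=-c["R"].T@c["t"]; d=np.array([(u.mean()-c["cx"])/c["F"],(v.mean()-c["cy"])/c["F"],1])@c["R"]
t=(.05-(o-O)@CX)/(d@CX); k=o+t*d-O; print(len(u),"knob on x=.05",k@CY,k[2],"r",np.hypot(k@CY,k[2]-.062),"a",np.degrees(np.arctan2(k[2]-.062,k@CY)), "depth",np.nanmedian(yc[m]),np.nanmedian(z[m]))
t=cam("top"); W=cloud(t); X=W-O; xc=X@CX; yc=X@CY; z=W[...,2]
for lo in(.1,.12,.14,.16,.18): 
    m=(abs(xc)<.07)&(abs(yc)<.08)&(z>lo)&(z<lo+.02); print(lo,m.sum(),np.nanmedian(yc[m]) if m.any() else None)
X=cloud(c)-O; xc=X@CX; yc=X@CY; z=X[...,2]
m=(abs(xc)<.07)&(abs(yc)<.06)&(z>.09)&(z<.2)&(i[...,2]>100); A=np.c_[z[m],np.ones(m.sum())]
f=np.polyfit(z[m],yc[m],1); print("scene face",m.sum(),f, "a",90-np.degrees(np.arctan(f[0])))
err(*G(82))
E
```

```text
finger_gap: 0.051
56 knob on x=.05 0.023906557546593755 0.2619979645762379 r 0.20142172010080422 a 83.18354861032219 depth 0.025763819813541082 0.26408436262165813
0.1 16 0.013256063017002958
0.12 5 0.0068709772913953865
0.14 1 0.009370551080993557
0.16 4 0.009456400542801452
0.18 8 0.011929145276162848
scene face 789 [0.08135441 0.01471424] a 85.34897862208136
t 24.08 err mm [-1.3 -0.1  0.6] deg [ 0.3  0.  -0.5] F [-0.8  0.2 -0.8] q [ 0.5   0.5  -0.52  1.4  -0.29  1.27  0.02] gap 0.0513 0.0
```

```bash
python3 -m handwheel '[[0.6,-4,0,-2,0,0,0],[0.6,-4,0,-2,0,0,0],[0.6,0,0,0,0,0,0],[0.2,0,0,0,0,0,0],[0.2,0,0,0,0,0,0],[0.2,0,0,0,0,0,0],[0.2,0,0,0,0,0,0],[0.2,0,0,0,0,0,0],[0.2,0,0,0,0,0,0],[0.2,0,0,0,0,0,0]]' 115| grep gap
python3 - <<'E'
from h import *
err(*G(84.5)); plan([(*G(84.5-1.9*i),1) for i in range(1,31)],0.2,G(84.5))
E
```

```text
finger_gap: 0.0282
t 24.92 err mm [-0.7  1.3 -0.5] deg [ 0.1 -0.  -0.4] F [-4.6 -1.1  4.5] q [ 0.51  0.5  -0.52  1.4  -0.29  1.28  0.03] gap 0.0282 112.8
[[0.2,5,0,4,0.0,0.0,0.0],[0.2,5,0,4,0.0,0.0,0.0],[0.2,5,0,4,0.0,0.5,-0.0],[0.2,5,0,4,0.0,0.8,-0.0],[0.2,5,0,5,0.0,0.8,-0.0],[0.2,5,0,5,0.0,0.9,-0.0],[0.2,4,0,5,0.0,0.8,-0.0],[0.2,5,0,5,0.0,0.8,0.0],[0.2,3,0,5,0.0,0.8,-0.0],[0.2,4,0,6,-0.0,0.8,0.0]]
[[0.2,3,0,6,-0.0,0.8,0.0],[0.2,4,0,5,-0.0,0.8,0.0],[0.2,2,0,6,-0.0,0.9,0.0],[0.2,3,0,6,-0.0,0.8,0.0],[0.2,2,0,7,0.0,0.8,0.0],[0.2,2,0,6,0.0,0.8,0.0],[0.2,2,0,6,0.0,0.8,0.0],[0.2,1,0,7,0.0,0.8,0.0],[0.2,1,0,6,-0.0,0.8,0.0],[0.2,1,0,6,-0.0,0.9,0.0]]
[[0.2,0,0,7,-0.0,0.6,0.0],[0.2,0,0,6,0.0,0.0,0.0],[0.2,0,0,7,0.0,0.0,0.0],[0.2,-1,0,6,0.0,0.0,0.0],[0.2,-1,0,7,0.0,0.0,0.0],[0.2,-1,0,6,0.0,0.0,0.0],[0.2,-1,0,6,0.0,0.0,0.0],[0.2,-1,0,7,0.0,0.0,0.0],[0.2,-2,0,6,0.0,0.0,0.0],[0.2,-2,0,6,0.0,0.0,0.0]]
```

```bash
python3 -m handwheel '[[0.2,5,0,4,0,0,0],[0.2,5,0,4,0,0,0],[0.2,5,0,4,0,1,0],[0.2,5,0,4,0,1,0],[0.2,5,0,5,0,1,0],[0.2,5,0,5,0,1,0],[0.2,4,0,5,0,1,0],[0.2,5,0,5,0,0,0],[0.2,3,0,5,0,1,0],[0.2,4,0,6,0,1,0]]' | grep gap
python3 - <<'E'
from h import *
err(*G(65.5))
E
python3 -m handwheel '[[0.2,3,0,6,0,1,0],[0.2,4,0,5,0,1,0],[0.2,2,0,6,0,1,0],[0.2,3,0,6,0,1,0],[0.2,2,0,7,0,1,0],[0.2,2,0,6,0,1,0],[0.2,2,0,6,0,1,0],[0.2,1,0,7,0,0,0],[0.2,1,0,6,0,1,0],[0.2,1,0,6,0,0,0]]' | grep gap
python3 - <<'E'
from h import *
err(*G(46.5))
E
```

```text
finger_gap: 0.028
t 25.75 err mm [-1.7  1.3 -0.1] deg [ 0.1 -0.8 -0.3] F [-7.8 -1.3  5.9] q [ 0.5   0.54 -0.57  1.46 -0.39  1.18  0.05] gap 0.028 114.2
finger_gap: 0.0284
t 26.58 err mm [-0.5  1.3 -0.2] deg [ 0.1 -0.5 -0.3] F [-8.1 -3.5  1.7] q [ 0.51  0.62 -0.63  1.54 -0.5   1.04  0.14] gap 0.0284 115.5
```

```bash
python3 -m handwheel '[[0.2,0,0,7,0,0,0],[0.2,0,0,6,0,0,0],[0.2,0,0,7,0,0,0],[0.2,-1,0,6,0,0,0],[0.2,-1,0,7,0,0,0],[0.2,-1,0,6,0,0,0],[0.2,-1,0,6,0,0,0],[0.2,-1,0,7,0,0,0],[0.2,-2,0,6,0,0,0],[0.2,-2,0,6,0,0,0]]' | grep gap
python3 - <<'E'
from h import *
err(*G(27.5)); plan([(*G(27.5-1.9*i),1) for i in range(1,16)],0.2,G(27.5))
E
```

```text
finger_gap: 0.0283
t 27.42 err mm [ 0.6  1.4 -0.5] deg [ 0.   0.2 -0.4] F [-7.2 -3.6  2.4] q [ 0.45  0.69 -0.63  1.58 -0.5   0.91  0.16] gap 0.0283 114.3
[[0.2,-2,0,6,0.0,0.0,0.0],[0.2,-2,0,6,0.0,0.0,0.0],[0.2,-3,0,6,0.0,0.0,0.0],[0.2,-2,0,6,-0.0,-0.1,0.0],[0.2,-4,0,6,-0.0,-1.3,0.0],[0.2,-3,0,6,0.0,-1.3,-0.0],[0.2,-4,0,5,0.0,-1.4,0.0],[0.2,-3,0,6,0.0,-1.3,-0.0],[0.2,-4,0,6,0.0,-1.3,-0.0],[0.2,-3,0,5,0.0,-1.3,-0.0]]
[[0.2,-4,0,6,0.0,-1.4,-0.0],[0.2,-4,0,6,0.0,-1.3,0.0],[0.2,-4,0,5,0.0,-1.3,0.0],[0.2,-3,0,6,0.0,-1.4,-0.0],[0.2,-4,0,5,0.0,-0.6,-0.0]]
```

```bash
python3 -m handwheel '[[0.2,-2,0,6,0,0,0],[0.2,-2,0,6,0,0,0],[0.2,-3,0,6,0,0,0],[0.2,-2,0,6,0,0,0],[0.2,-4,0,6,0,-1,0],[0.2,-3,0,6,0,-1,0],[0.2,-4,0,5,0,-2,0],[0.2,-3,0,6,0,-1,0],[0.2,-4,0,6,0,-1,0],[0.2,-3,0,5,0,-2,0]]' | grep gap
python3 - <<'E'
from h import *
err(*G(8.5))
E
python3 -m handwheel '[[0.2,-4,0,6,0,-1,0],[0.2,-4,0,6,0,-1,0],[0.2,-4,0,5,0,-1,0],[0.2,-3,0,6,0,-2,0],[0.2,-3,0,4,0,-1,0],[0.2,-1,0,2,0,0,0],[0.2,-1,0,2,0,0,0],[0.2,0,0,0,0,0,0],[0.2,0,0,0,0,0,0],[0.2,0,0,0,0,0,0]]' | grep gap
python3 - <<'E'
from h import *
err(*G(0))
E
```

```text
finger_gap: 0.0286
t 28.25 err mm [ 0.1  1.4 -0.2] deg [-0.   0.1 -0.5] F [-7.6 -4.1  2.9] q [ 0.29  0.71 -0.54  1.59 -0.4   0.81  0.06] gap 0.0286 114.5
finger_gap: 0.0282
t 29.08 err mm [ 0.5  1.3 -1.9] deg [-0.1  0.1 -0.4] F [-16.4 -12.3  24.2] q [ 0.19  0.72 -0.46  1.58 -0.32  0.79 -0.03] gap 0.0282 116.0
```

At the stop (24 N up). Unload, open and back out, then check angles and the head.

```bash
python3 -m handwheel '[[0.2,0,0,0,0,0,0],[0.2,1,0,-2,0,0,0],[0.2,0,0,-1,0,0,0],[0.7,0,0,0,0,0,0],[0.7,0,0,0,0,0,0],[0.7,0,0,0,0,0,0],[0.7,0,0,0,0,0,0],[0.7,0,0,0,0,0,0],[0.7,0,0,0,0,0,0],[0.7,0,0,0,0,0,0]]' | grep -E "gap|ft"
python3 -m handwheel '[[0.7,0,0,-6,0,0,0],[0.7,0,0,-10,0,0,0],[0.7,0,0,-14,0,0,0],[0.7,0,0,-18,0,0,0],[0.7,0,0,-20,0,0,0],[0.7,0,0,-20,0,0,0],[0.7,0,0,-20,0,0,0],[0.7,0,0,-20,0,0,0],[0.7,0,0,-20,0,0,0],[0.7,0,0,-20,0,0,0]]' | grep -E "gap|ft"
python3 - <<'E'
from h import *
for n in("scene","top"):
    c=cam(n); W=cloud(c); X=W-O; xc=X@CX; yc=X@CY; z=W[...,2]; i=c["img"].astype(int)
    for k,lo,hi in(("tray",.02,.148),("cover",-.148,-.02)):
        rim=(abs(xc)<.083)&(yc>lo)&(yc<hi)&(z>.05)&(z<.067)&((abs(xc)>.058)|(abs(abs(yc)-.0805)>.058))
        if rim.sum()>20: f=np.linalg.lstsq(np.c_[yc[rim],xc[rim],np.ones(rim.sum())],z[rim],rcond=None)[0]; print(n,k,rim.sum(),"slope deg",np.degrees(f[0]),np.median(z[rim]))
    m=(np.hypot(xc,yc+.0805)<.045)&(z>.04)&(z<.1); print(n,"head",m.sum(),np.nanmedian(z[m]),"BGR",np.median(i[m],0))
    m=(abs(xc)<.1)&(yc<-.01)&(yc>-.16)&(z>.0665)&(z<.085); print("  raised centroid",xc[m].mean(),yc[m].mean(),m.sum())
    m=(np.hypot(xc,yc-.0805)<.03)&(z<.1)&(z>.03); print(n,"tray nest floor z",m.sum(),np.nanmedian(z[m]) if m.any() else 0)
    red=(i[...,2]>90)&(i[...,1]<40)&(i[...,0]<50)&(abs(xc-.05)<.03)&(yc>.17)&(yc<.22)&(z<.1); print(n,"red knob z",red.sum(),np.nanmedian(z[red]) if red.any() else 0)
E
```

```text
ft_force: [-0.5, -0.2, -0.2]
finger_gap: 0.0597
ft_force: [0.1, 0.7, 0.8]
finger_gap: 0.0595
scene tray 606 slope deg 0.24389426921170562 0.06050254716118795
scene cover 394 slope deg 0.3253792062382629 0.060215413272543455
scene head 429 0.07261237957018554 BGR [ 71. 135. 193.]
  raised centroid 0.004072216654870871 -0.07509373964531478 586
scene tray nest floor z 224 0.051701981982069385
scene red knob z 70 0.07002715128440579
top tray 527 slope deg -0.008696942129461966 0.06088579759815976
top cover 304 slope deg -0.5702432107923434 0.0608885333105393
top head 310 0.07366482603368599 BGR [ 69.  105.5 131.5]
  raised centroid -0.005580762095884432 -0.05884583541909799 458
top tray nest floor z 243 0.052486337098427566
top red knob z 29 0.0728633889347124
```

```bash
python3 -c "
from plant import manip
print(manip.close_job())"
```

```text
the job is handed in; nothing more can be done
None
```

I turned the barrel head over and handed the job in at about 31 s. It lies varnished side down in the cover's nest, and the last camera check showed tray and cover flat to within about 0.6°. The hand had backed clear, but no verdict came back on hand-in and I did not re-measure the bystanders.

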